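# Load the dry-block heater and hold its hood at the vent mark

## Robot

A 6-joint arm with a two-finger parallel gripper is mounted at the origin on the work surface. World frame = base frame: x ahead of the robot, y to its left, z up, the work surface at z = 0. Lengths are in mm, angles in rad, forces in N, time in s.
With the tool pointing down it reaches from about 300 to 775 mm from the base axis. Payload 14.6 kg.
Tool frame: the origin (TCP) lies between the finger pads; the fingertips stand 25 mm ahead of it and the grasp point (between the pads) lies 6 mm ahead of it; z points along the fingers, y is the line along which they close (so a half turn about z gives the same grasp; the last joint's range is limited). The gripper opens to 94 mm and grips with 3 to 60 N. Pads are 16 mm wide; open, the fingers measure 119 mm over their backs; the gripper's body (75 mm by 177 mm) begins 78 mm behind the grasp point.
Start: joints at [1.165, 0.3, 1.521, -0, 1.321, -0.067], TCP at [182.793, 518.726, 230.446] pointing down, gripper open.
Joint ranges: [-3.03, 3.03], [-0.79, 2.21], [0.23, 2.52], [-1.04, 4.18], [0, 3.07], [-2.55, 2.55]. Speed limits (rad/s): [2.22, 2.22, 2.57, 3.14, 3.14, 3.14].

## Interface

Orientations are given as [roll, pitch, yaw] about the fixed x, y, z axes, in that order (R = Rz(yaw) Ry(pitch) Rx(roll)).
In Python, from cell import manip gives the robot as it stands. The module is installed in compiled form; this text tells all that it offers.
- The arm moves only by the tool step_arm, never from a script. Its argument "series" is one flat list of numbers, 5 for each row, row after row: the shift along the world's x, y, z in mm, then the turn about the world's z in rad, then the closure, from 0 (fully open) to 1 (shut). In form: [dx, dy, dz, spin, jaw, dx, dy, dz, spin, jaw, ...]. A call has 1 to 20 rows; each row shifts and turns the commanded pose from where the row before left it; what a row does not reach is not made up. A row lasts 1/8 s, in which the tool goes at most 62.5 mm and 10.7 degrees, less where a joint would pass 70% of its speed; a pose out of reach is approached as far as the arm can. A call is refused whole if a number of a shift passes 62.5 or a number of a turn 0.188, either way. A call with a gripper value outside its range is refused whole. The fingers move at their own pace and stop on an object; "squeeze" is the grip in N (left out, the last holds). Time passes only in rows, so rows that do not move let the fingers close. It gives the time, the measured TCP pose, the force, the opening and the grip force at its end, in the units of the state.
- manip.read_state(): the state, without advancing time (a new reading comes with each control period).
- manip.camera(name): name is "scene" or "top" or "wrist"; returns (picture, depth): 400x640x3 uint8, blue, green, red; 400x640 float32, mm along the optical axis (not along the pixel's ray), 0 where there is no reading.
- manip.camera_info(name): a dict with "fovy" (degrees; the focal length in pixels is half the picture's height over the tangent of half this angle, whatever the lens; pixels are square), "cx", "cy" (the principal point, pixels), "eye" and "orientation" of the camera in the world. Camera axes: x right, y down, z forward; pixel columns grow to the right and rows downward; lengths in mm; the calibration is good to about 2 mm. The wrist camera is an equidistant fisheye: a pixel r from the principal point sees the ray r / f radians off the axis. A picture is of the moment at which its call begins: read the wrist's pose just before it. camera_info takes no time and is no camera call; for the wrist camera it gives the pose at the moment of the call.
- manip.sign_off(): hands the job in; it is judged then, once.
The state is a dict: "clock": time; "joints": joint angles; "qd": joint speeds; "effort": joint torques, N m; "eef_pos": TCP position; "eef_rot": TCP orientation; "wrist_force": force on the tool from outside, world axes, zero at the start; "moment": the same for the moment, N m; "finger_gap": finger opening in mm; "finger_force": force on a finger pad.
Only numpy, scipy, OpenCV 4.12 (cv2) and the standard library are available. Lean on these libraries where they do the work, as an engineer would, in place of code of your own. Each camera call takes 0.05 s, during which the arm holds its last target. There are 200 camera calls.

## Task

Of the two capped tubes in the small white rack, one fits the free hole in the heater's metal block: seat it fully home there and let go of it, and leave the one that is too thick standing in the rack. Then swing down the heater's hood, which leans open, until the wing nut on its side is in line with the black index tab on the curved stay, without letting it drop shut, and finish while still holding it steady there, so that I can tighten the nut. Leave the tab as I set it, and do not shove the bin, bottle or slide tray aside.

Things in the scene. Friction and masses are not known exactly. Their poses are not given: they have to be found in the camera images.
- slim_tube: loose clear tube of 13 mm diameter with an orange push cap (17 mm diameter, 18 mm tall), 85 mm tall in all, 14 g; origin at the centre of its foot, z up along the tube; foot bevelled (8 mm flat, widening to 13 mm over 4 mm). It starts standing in one of the two end places of the rack; which one varies
- thick_tube: loose clear tube like the slim one, also 85 mm tall with an 18 mm tall cap of the same colour, but 16 mm in diameter with a 20 mm cap, 20 g: too thick for the heater's hole; origin at the centre of its foot, z up. It starts in the other end place of the rack
- rack: white plastic rack fixed to the bench, 46 x 156 x 55 mm, with one row of four 19 mm holes, 45 mm deep, 36 mm apart along its y axis (at y -54, -18, 18, 54 mm); the hole floors are 10 mm above the bench, so a tube in it stands 40 mm proud; origin at the centre of its underside
- heater: dry-block heater fixed to the bench: white case 270 mm deep (x), 230 wide (y), 95 tall, control panel at its front (-x), aluminium block in its top (5 mm below the case top); origin on the bench under the middle, x to the rear (hinge side), z up. Fixed slim tubes, tops 130 mm above the bench, fill 7 of the block's 8 holes, the nearest 40 mm either side (y) of the free one and about 60 mm behind it
- free_hole (a point): centre of the mouth of the one free hole in the heater's block: 14.5 mm diameter, 45 mm deep, vertical, mouth 90 mm above the bench; axes as the heater's. A slim tube fully home has its foot 45 mm below this point and stands 40 mm above the block
- lid: the heater's hood, clear top in grey frame, 165 x 205 x 50 mm, about 0.6 kg, hinged freely along the case's rear. Origin on the hinge axis (its y, parallel to the heater's), 107 mm above the bench, 110 behind the heater's origin; -x points to the handle end. Shut, its axes match the heater's; opening is a positive turn about y. Starts leaning back on its stop, 1.78 rad; below 1.3 it falls shut
- lid_handle (a point): middle of the hood's round steel bow handle, a bar 12 mm thick and 110 mm long parallel to the hinge, standing 40 mm clear of the hood's front face; at x -205, z +15 mm in the hood's frame. The bar may turn between the fingers
- lid_pointer (a point): centre of the dark wing nut on the hood's -y side, whose 34 mm wings point along the radius from the hinge; 101 mm from the hinge axis (x -101, y -118, z 0 mm in the hood's frame); it runs along the slot of the curved steel stay as the hood swings
- index_mark (a point): where the wing nut's centre must come: the point of the same 101 mm arc in line with the black index tab (22 mm long) on the outer rim of the curved steel stay, which stands up to 220 mm above the bench at the heater's -y side. The tab is set somewhere between 0.6 and 0.9 rad of hood opening and must stay as set; it is only a mark and carries nothing
- sharps_bin: yellow open sharps bin, 85 x 150 x 95 mm, loose, a bystander; origin at the centre of its underside
- reagent_bottle: brown glass bottle with a white cap, 60 mm diameter, 130 mm tall, loose, a bystander; origin at the centre of its underside
- slide_tray: flat white slide tray, 90 x 125 x 16 mm, loose, a bystander; origin at the centre of its underside
Things that resemble listed ones, but are neither listed nor needed, are in the scene too. Leave any purple look-alike of the slim_tube alone.

How it is judged:
By the outcome, as a careful person would: the job done as asked, in the order asked, and still so for the second after the job is handed in, while the arm keeps its last pose, push and grip.
It also fails if it takes over 59 s, if anything falls off the work surface, if the arm or the gripper's body presses on something with over 40 N, if the wrist force passes 120 N, or if a joint passes its speed limit or range.

## Working session

There is one attempt and no reset: what is moved stays moved. The work goes in short steps, Python scripts to look and compute and a tool call to move; the robot and the scene stay as the last step left them, time stands still between calls to the robot, and variables do not carry over. Pictures are saved under pics/ and viewed, at most 10 in all, crops included, and the job is handed in when it is done.

Besides the shell and the picture viewer there is one more tool, called after ">>>" as a command line: name --argument value ..., lists and objects as JSON in quotes. step_arm: Moves the arm, as the interface text tells. Its arguments: {"type":"object","properties":{"series":{"type":"array"},"squeeze":{"type":"number"}},"required":["series"]}

```bash
mkdir -p pics; cat > h.py <<'E'
import numpy as np, cv2
from cell import manip
from scipy.spatial.transform import Rotation as R
def info(n):
    i=manip.camera_info(n); return i
def save(n,f):
    im,d=manip.camera(n); cv2.imwrite('pics/'+f+'.png',im); np.save('pics/'+f+'.npy',d); return im,d
E
python3 - <<'E'
from h import *
for n in('scene','top'):
    print(n,info(n)); save(n,n+'0')
print(info('wrist'));print(manip.read_state())
E
```

```text
scene {'fovy': 42.443163454489614, 'cx': 319.7167423649059, 'cy': 201.84605884078394, 'eye': array([988.89517257, 361.09468771, 812.39497276]), 'orientation': array([-2.40960652e+00, -7.85643170e-04,  2.39725756e+00])}
top {'fovy': 56.32210689325485, 'cx': 313.10053858207607, 'cy': 201.18072711569786, 'eye': array([ 422.74858763, -113.91318976,  973.88241232]), 'orientation': array([-2.97195655,  0.00733845, -1.5746908 ])}
{'fovy': 65.70646984690485, 'cx': 320.0974995554788, 'cy': 196.01761524296725, 'eye': array([107.97630965, 545.80621994, 383.44922013]), 'orientation': array([2.86996879e+00, 2.45757398e-05, 1.23162626e+00])}
{'clock': 0.1, 'joints': array([ 1.16539039e+00,  3.00395814e-01,  1.52149222e+00, -7.48959624e-06,
        1.32072769e+00, -6.66370226e-02]), 'qd': array([ 1.14168401e-03, -1.22233943e-03, -1.03855885e-03,  1.55861526e-03,
       -1.60530387e-04, -7.26449554e-05]), 'effort': array([ 2.96052705e-03, -5.32644296e+01, -3.53281903e+01,  7.09686172e-02,
        2.35509127e-02, -7.56759050e-05]), 'eef_pos': array([182.72139894, 518.54181412, 229.96521194]), 'eef_rot': array([-3.14057138e+00, -6.08848880e-05,  2.80282556e+00]), 'wrist_force': array([0.27287945, 0.3156234 , 0.40766152]), 'moment': array([0.05187221, 0.06720879, 0.02979473]), 'finger_force': 0.0, 'finger_gap': 94.19949375064608}
```

View pics/scene0.png

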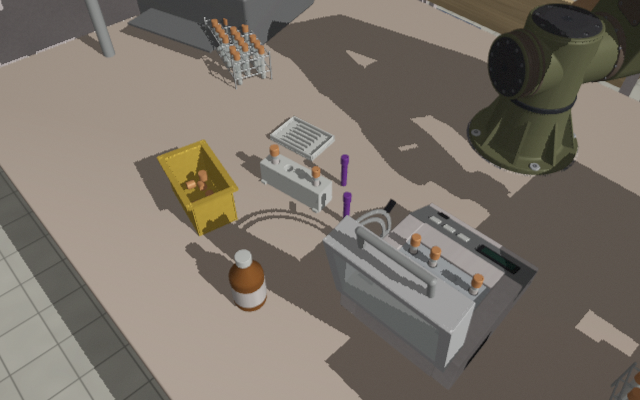

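View pics/top0.png

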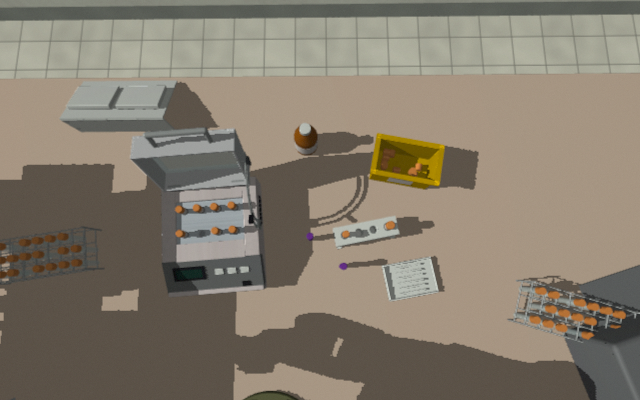

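```bash
cat >> h.py <<'E'
def ray(n,u,v,i=None):
    i=i or info(n); f=200/np.tan(np.radians(i['fovy'])/2)
    a=(np.atleast_1d(u)-i['cx'])/f; b=(np.atleast_1d(v)-i['cy'])/f
    if n=='wrist':
        th=np.hypot(a,b); s=np.where(th>1e-9,np.sin(th)/np.maximum(th,1e-9),1); d=np.c_[a*s,b*s,np.cos(th)]
    else: d=np.c_[a,b,np.ones_like(a)]
    return i['eye'], d@R.from_euler('xyz',i['orientation']).as_matrix().T
def onz(n,u,v,z,i=None):
    e,d=ray(n,u,v,i); return e+d*((z-e[2])/d[:,2])[:,None]
def pts(n,d,i=None):
    v,u=np.indices(d.shape); e,r=ray(n,u.ravel(),v.ravel(),i)
    q=r@R.from_euler('xyz',(i or info(n))['orientation']).as_matrix()
    return (e+r*(d.ravel()/q[:,2])[:,None]).reshape(d.shape+(3,))
def orange(im):
    h=cv2.cvtColor(im,cv2.COLOR_BGR2HSV); return cv2.inRange(h,(4,150,90),(18,255,255))
E
python3 - <<'E'
from h import *
for n in('scene','top'):
    im=cv2.imread(f'pics/{n}0.png'); d=np.load(f'pics/{n}0.npy'); P=pts(n,d); m=orange(im)
    k,l,s,c=cv2.connectedComponentsWithStats(m)
    for j in range(1,k):
        if s[j,4]>15:
            q=P[(l==j)&(d>0)]; print(n,c[j].round(1),s[j,4],np.median(q,0).round(0),q[:,2].max().round(0))
a=cv2.imread('pics/top0.png')[120:300,120:450]; a=cv2.resize(a,None,fx=2.4,fy=2.4,interpolation=cv2.INTER_CUBIC)
cv2.imwrite('pics/c1.png',a)
E
```

```text
scene [249.4 278.1] 654 [751. -71.  88.] 109.0
scene [253.4 307.6] 51 [757. -62.   9.] 16.0
top [299.1 138. ] 131 [730. -74.  90.] 107.0
top [386.7 157.3] 145 [ 698. -294.   54.] 62.0
top [414.7 169.4] 114 [ 662. -369.   34.] 69.0
top [396.3 169.6] 35 [ 665. -321.   39.] 42.0
top [213.6 206.2] 37 [557. 120. 130.] 132.0
top [230.9 204.8] 38 [560.  80. 130.] 133.0
top [196.2 207.5] 36 [554. 160. 130.] 132.0
top [178.6 208.9] 38 [551. 200. 129.] 133.0
top [389.9 224.9] 49 [ 515. -289.   95.] 99.0
top [232.1 228.9] 38 [504.  76. 130.] 133.0
top [214.6 230.3] 32 [502. 115. 129.] 132.0
top [179.2 233.2] 39 [496. 196. 130.] 131.0
top [345.5 233.7] 31 [ 495. -183.   95.] 98.0
top [ 60.3 236.2] 31 [493. 489.  95.] 97.0
top [ 47.6 238. ] 32 [488. 519.  95.] 97.0
top [ 34.7 239.9] 34 [484. 549.  94.] 99.0
top [ 22.2 242. ] 32 [479. 578.  94.] 97.0
top [ 73.7 248.1] 34 [465. 454.  94.] 98.0
top [ 60.8 250.1] 34 [460. 484.  94.] 99.0
top [ 22.5 256. ] 33 [447. 573.  94.] 99.0
top [ 35.4 254.2] 31 [451. 542.  95.] 99.0
top [  9.5 258.1] 30 [442. 602.  94.] 99.0
top [ 74.4 262.5] 33 [431. 450.  94.] 97.0
top [ 61.5 264.4] 34 [428. 479.  95.] 98.0
top [ 48.6 266.4] 33 [423. 509.  95.] 98.0
top [ 35.7 268.4] 34 [419. 539.  95.] 97.0
top [ 10.  272.5] 34 [409. 598.  94.] 98.0
top [540.3 290.2] 60 [ 365. -626.   94.] 99.0
top [553.  294.2] 64 [ 356. -655.   94.] 98.0
top [579.4 302. ] 71 [ 338. -713.   93.] 98.0
top [592.5 306. ] 74 [ 329. -741.   94.] 98.0
top [550.5 308.5] 67 [ 324. -646.   94.] 99.0
top [612.5 312.2] 157 [ 315. -794.   94.] 98.0
top [563.6 312.6] 69 [ 314. -674.   94.] 98.0
top [576.7 316.5] 67 [ 306. -703.   94.] 98.0
top [534.5 319. ] 62 [ 301. -607.   94.] 98.0
top [590.1 320.8] 77 [ 297. -731.   94.] 98.0
top [547.7 323. ] 62 [ 292. -635.   94.] 99.0
top [561.  327.1] 64 [ 283. -665.   94.] 98.0
top [614.6 326.1] 23 [ 284. -789.   88.] 98.0
top [587.  334.8] 65 [ 267. -721.   93.] 98.0
```

View pics/c1.png

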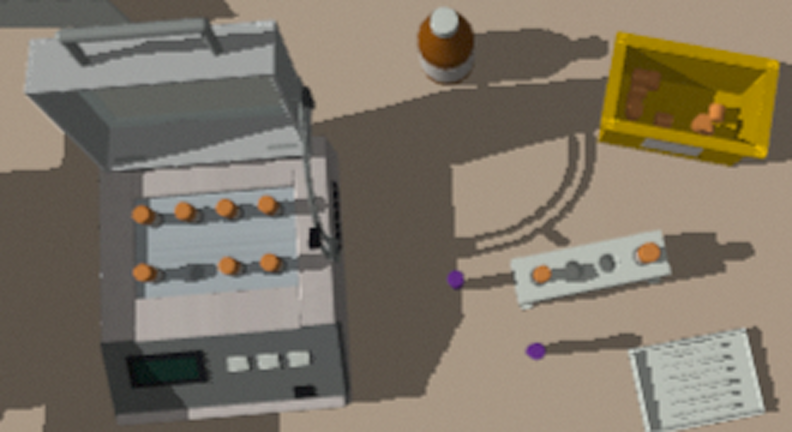

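```bash
python3 - <<'E'
from h import *
im=cv2.imread('pics/top0.png'); d=np.load('pics/top0.npy'); P=pts('top',d)
for c in [(345.5,233.7,95),(389.9,224.9,95),(179.2,233.2,130),(214.6,230.3,130),(232.1,228.9,130),(230.9,204.8,130),(178.6,208.9,130),(309.6,236.7,85),(343,266,85)]:
    print(c,onz('top',*c)[0].round(1))
sub=P[120:165,130:215].reshape(-1,3); 
h=sub[(sub[:,2]>293)&(sub[:,2]<315)]; print('handle',len(h),h.min(0).round(),h.max(0).round(),h.mean(0).round(1))
g=cv2.cvtColor(im,cv2.COLOR_BGR2GRAY)
for name,(u0,u1,v0,v1) in dict(nut=(240,256,150,176),tab=(244,260,205,232)).items():
    print(name); print(g[v0:v1,u0:u1])
    m=(g[v0:v1,u0:u1]<25); q=P[v0:v1,u0:u1][m]; print(len(q),np.argwhere(m).mean(0)+[v0,u0],np.round(q[::3]).astype(int).tolist())
# stay: grey points high near y 0..40
s=P.reshape(-1,3); k=(s[:,1]>-5)&(s[:,1]<40)&(s[:,2]>110)&(s[:,2]<300); print(s[k][::12].round().astype(int).tolist())
p=cv2.inRange(cv2.cvtColor(cv2.imread('pics/scene0.png'),cv2.COLOR_BGR2HSV),(120,80,30),(160,255,255))
S=pts('scene',np.load('pics/scene0.npy'));n,l,st,c=cv2.connectedComponentsWithStats(p)
for j in range(1,n):
    if st[j,4]>30:print('purple',c[j],S[l==j].max(0).round())
E
```

```text
(345.5, 233.7, 95) [ 495.4 -183.9   95. ]
(389.9, 224.9, 95) [ 515.6 -288.9   95. ]
(179.2, 233.2, 130) [495.3 195.2 130. ]
(214.6, 230.3, 130) [501.5 115.2 130. ]
(232.1, 228.9, 130) [504.5  75.6 130. ]
(230.9, 204.8, 130) [559.9  80.1 130. ]
(178.6, 208.9, 130) [551.  199.8 130. ]
(309.6, 236.7, 85) [489.5 -99.3  85. ]
(343, 266, 85) [ 420.6 -177.4   85. ]
handle 434 [659.  89. 293.] [678. 209. 314.] [668.  147.9 307.7]
nut
[[ 71  71  72 106 147 154 154 154 153 152 153 153 155 155 154 154]
 [ 71  70  70  88 120 143 154 155 152 154 155 154 154 153 154 153]
 [ 71  72  75  79  84 119 154 152 155 154 154 154 154 153 155 152]
 [ 68  71  72  73  72 105 146 155 151 154 153 153 154 154 155 154]
 [ 71  71  73  71  69  82 124 154 156 153 153 154 152 153 154 154]
 [ 74  71  69  71  69  71 103 132 142 153 154 152 152 153 153 154]
 [ 72  69  71  70  70  62  55  58  99 144 153 153 155 152 154 154]
 [ 70  73  72  72  71  62  43  32  56 114 154 152 155 153 155 153]
 [ 72  69  71  72  71  60  32  36  29  96 148 154 156 155 153 154]
 [ 71  71  71  72  71  59  39  34  30  77 129 153 155 156 153 152]

[... 2972 characters left out ...]
4, 174], [525, 25, 179], [523, 27, 180], [520, 28, 182], [521, 22, 180], [518, 24, 182], [516, 25, 187], [514, 28, 185], [514, 21, 185]]
[[660, 35, 212], [646, 27, 222], [643, 37, 209], [640, 28, 212], [639, 35, 201], [639, 25, 191], [623, 33, 217], [615, 33, 217], [606, 30, 220], [596, 31, 215], [588, 31, 214], [584, 29, 190], [576, 28, 190], [562, 28, 203], [555, 26, 198], [547, 28, 190], [540, 26, 184], [537, 25, 155], [528, 27, 178], [523, 29, 179], [520, 20, 184], [516, 25, 187], [520, 24, 131], [513, 23, 134]]
purple [344.09090909 168.36363636] [ 433. -169.   88.]
purple [346.61111111 202.90277778] [503. -90.  87.]<stdin>:10: RuntimeWarning: Mean of empty slice.
  ret = um.true_divide(
```

>>> step_arm --series '[21,-47,0,-0.165,0.45,21,-47,0,-0.165,0.45,21,-47,0,-0.165,0.45,21,-47,0,-0.165,0.45,21,-47,0,-0.165,0.45,21,-47,0,-0.165,0.45,21,-47,0,-0.165,0.45,21,-47,0,0,0.45,21,-47,0,0,0.45,21,-47,0,0,0.45,21,-47,0,0,0.45,21,-47,0,0,0.45,21,-47,0,0,0.45,20,-46,0,0,0.45,20,-46,0,0,0.45,0,0,0,0,0.45,0,0,0,0,0.45]' --squeeze 20

```text
clock: 2.22
eef_pos: [495.5, -183.8, 230.1]
eef_rot: [-3.141, -0.001, 1.648]
wrist_force: [0.3, 0.3, -0.4]
finger_gap: 51.8
finger_force: 0.0
```

```bash
python3 - <<'E'
from h import *
s=manip.read_state(); i=info('wrist'); im,d=save('wrist','w1')
print(s['clock'],s['eef_pos'],s['eef_rot'],s['finger_gap'])
print(i)
m=orange(im);k,l,st,c=cv2.connectedComponentsWithStats(m)
for j in range(1,k):
    if st[j,4]>40: print(c[j].round(1),st[j],onz('wrist',*c[j],95,i)[0].round(1))
E
```

```text
2.225 [ 495.45263352 -183.79180655  230.06176758] [-3.14074167e+00 -5.96074930e-04  1.64766408e+00] 51.842917527895224
{'fovy': 65.70646984690485, 'cx': 320.0974995554788, 'cy': 196.01761524296725, 'eye': array([ 488.26671933, -105.00238546,  383.59058252]), 'orientation': array([ 2.87188581e+00, -3.05176564e-04,  7.64759421e-02])}
[534.7 117.3] [515 103  41  30 846] [722.3 -77.3  95. ]
[316.7 193.8] [314 186   8  15  67] [ 491.  -182.5   95. ]
[331.7 284.6] [324 274  17  22 291] [ 514.6 -282.7   95. ]
```

View pics/w1.png

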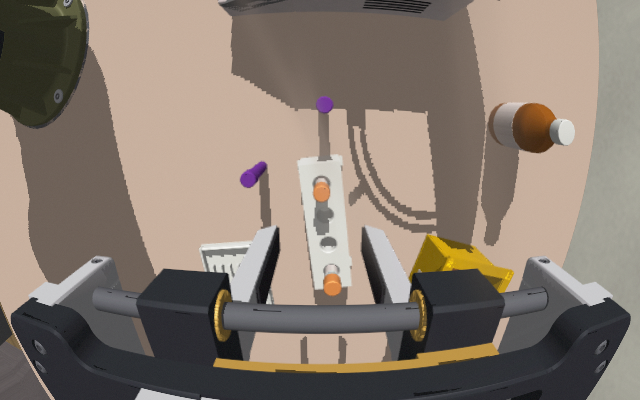

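```bash
python3 - <<'E'
from h import *
i=info('wrist'); im=cv2.imread('pics/w1.png'); hsv=cv2.cvtColor(im,cv2.COLOR_BGR2HSV)
m=cv2.inRange(hsv,(3,110,60),(22,255,255)); k,l,st,c=cv2.connectedComponentsWithStats(m)
for j in range(1,k):
    if st[j,4]>100 and c[j][0]<400:
        x,y,w,h,a=st[j]; print(c[j].round(1),st[j])
        # top face centre: top part of the blob (width/2 below the end nearest the image's foot-away side)
        L=l[y:y+h]==j; print([(y+r,np.flatnonzero(q).min(),np.flatnonzero(q).max()) for r,q in enumerate(L) if q.any()])
        for z in (95,86,77): print(z,onz('wrist',*c[j],z,i)[0].round(1))
E
```

```text
[321.2 191.5] [314 182  16  20 263]
[(np.int32(182), np.int64(319), np.int64(324)), (np.int32(183), np.int64(317), np.int64(325)), (np.int32(184), np.int64(316), np.int64(326)), (np.int32(185), np.int64(315), np.int64(327)), (np.int32(186), np.int64(314), np.int64(328)), (np.int32(187), np.int64(314), np.int64(328)), (np.int32(188), np.int64(314), np.int64(328)), (np.int32(189), np.int64(314), np.int64(328)), (np.int32(190), np.int64(314), np.int64(329)), (np.int32(191), np.int64(314), np.int64(329)), (np.int32(192), np.int64(314), np.int64(329)), (np.int32(193), np.int64(314), np.int64(329)), (np.int32(194), np.int64(314), np.int64(329)), (np.int32(195), np.int64(314), np.int64(329)), (np.int32(196), np.int64(314), np.int64(328)), (np.int32(197), np.int64(315), np.int64(328)), (np.int32(198), np.int64(315), np.int64(327)), (np.int32(199), np.int64(316), np.int64(326)), (np.int32(200), np.int64(317), np.int64(326)), (np.int32(201), np.int64(319), np.int64(323))]
95 [ 495.3 -179.7   95. ]
86 [ 495.5 -182.    86. ]
77 [ 495.8 -184.4   77. ]
[331.9 284.6] [324 274  18  22 325]
[(np.int3
[... 4539 characters left out ...]
nt64(472)), (np.int32(360), np.int64(215), np.int64(466)), (np.int32(361), np.int64(214), np.int64(460)), (np.int32(362), np.int64(214), np.int64(454)), (np.int32(363), np.int64(214), np.int64(448)), (np.int32(364), np.int64(213), np.int64(441)), (np.int32(365), np.int64(213), np.int64(436)), (np.int32(366), np.int64(213), np.int64(429)), (np.int32(367), np.int64(220), np.int64(420)), (np.int32(368), np.int64(229), np.int64(411)), (np.int32(369), np.int64(238), np.int64(402)), (np.int32(370), np.int64(249), np.int64(391)), (np.int32(371), np.int64(263), np.int64(377)), (np.int32(372), np.int64(289), np.int64(359))]
95 [ 573.  -402.4   95. ]
86 [ 575.7 -411.6   86. ]
77 [ 578.3 -420.9   77. ]
```

>>> step_arm --series '[0,0,-45,0,0.45,0,0,-45,0,0.45,0,0,-35,0,0.45,0,0,-15,0,0.45,0,0,0,0,0.45,0,0,0,0,0.9,0,0,0,0,0.9,0,0,0,0,0.9,0,0,0,0,0.9,0,0,0,0,0.9]' --squeeze 15

```text
clock: 3.52
eef_pos: [495.9, -184.4, 90.7]
eef_rot: [3.141, 0.0, 1.648]
wrist_force: [-0.2, 0.3, 2.3]
finger_gap: 16.0
finger_force: 15.0
```

>>> step_arm --series '[0,0,20,0,0.9,0,0,45,0,0.9,0,0,55,0,0.9,0,0,55,0,0.9,0,0,55,0,0.9,0,30,0,0,0.9,0,45,0,0,0.9,0,45,0,0,0.9,0,45,0,0,0.9,0,45,0,0,0.9,0,45,0,0,0.9,2,45,0,0,0.9,0,29,0,0,0.9,0,10,0,0,0.9,0,0,0,0,0.9,0,0,0,0,0.9]'

```text
clock: 5.52
eef_pos: [497.9, 153.8, 320.5]
eef_rot: [3.142, 0.0, 1.647]
wrist_force: [0.3, -1.1, 0.0]
finger_gap: 16.2
finger_force: 15.0
```

```bash
python3 - <<'E'
from h import *
s=manip.read_state(); i=info('wrist'); im,d=save('wrist','w2')
np.savez('pics/w2i.npz',**i)
print(s['clock'],s['eef_pos'],s['eef_rot'],s['finger_gap'],s['wrist_force'])
hsv=cv2.cvtColor(im,cv2.COLOR_BGR2HSV)
m=cv2.inRange(hsv,(3,110,60),(22,255,255)); k,l,st,c=cv2.connectedComponentsWithStats(m)
for j in range(1,k):
    if st[j,4]>60:print(c[j].round(1),st[j],*[onz('wrist',*c[j],z,i)[0].round(1)[:2] for z in (130,123)])
cv2.imwrite('pics/w2c.png',cv2.resize(im[80:330,170:470],None,fx=2.4,fy=2.4,interpolation=cv2.INTER_CUBIC))
E
```

```text
5.525 [497.90218187 153.7578109  320.47703008] [3.14157354e+00 1.53356221e-04 1.64680548e+00] 16.224537146412484 [ 0.34416515 -1.12610326  0.00711456]
[321.9 141.9] [316 135  13  15 158] [495.5 200. ] [495.6 199.3]
[370.6 142.7] [363 135  16  16 190] [549.9 203.7] [551.1 203.1]
[369.4 176.5] [362 168  16  17 192] [552.7 165. ] [553.9 163.6]
[368.3 209. ] [362 201  14  17 187] [555.9 126.1] [557.3 123.9]
[366.4 239.4] [360 231  14  17 180] [558.6  87.2] [560.   84.3]
[320.1 253.1] [306 234  30  39 963] [503.8  65. ] [504.1  61.6]
[285.6 319.2] [282 292   9  54 290] [463.9 -42.5] [463.4 -48.1]
[354.7 319.4] [350 292   9  54 293] [559.4 -35.6] [560.8 -41.1]
[448.7 330.7] [440 325  20  13 167] [710.  -60.2] [714.5 -66.1]
[312.  363.1] [ 153  349  287   24 3040] [ 505.9 -128.6] [ 506.2 -135.9]
```

View pics/w2c.png

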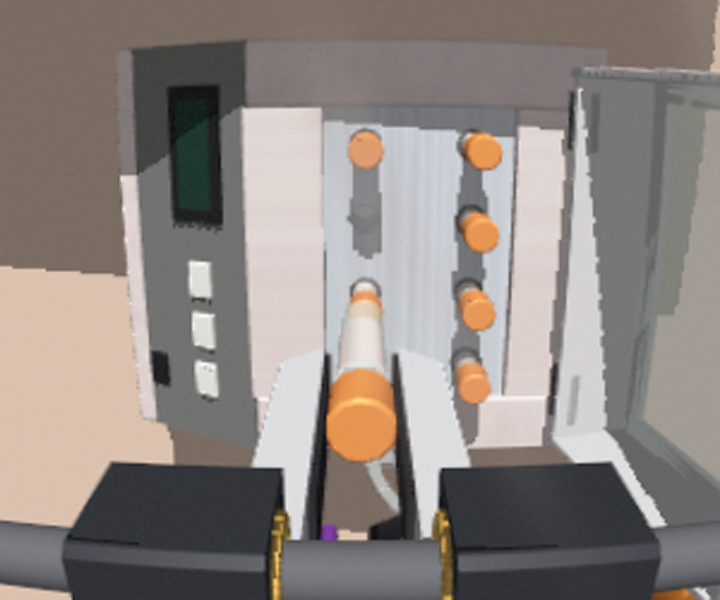

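```bash
python3 - <<'E'
from h import *
i={k:(v if v.ndim else float(v)) for k,v in np.load('pics/w2i.npz').items()}
im=cv2.imread('pics/w2.png'); g=cv2.cvtColor(im,cv2.COLOR_BGR2GRAY)
print(g[160:182,308:338])
print('hole',onz('wrist',322,169.6,90,i)); 
m=cv2.inRange(cv2.cvtColor(im,cv2.COLOR_BGR2HSV),(3,110,60),(22,255,255))
ys,xs=np.nonzero(m[232:275,300:340]); ys+=232; xs+=300; b=ys.max()
w=[(y,xs[ys==y].min(),xs[ys==y].max()) for y in range(232,275,3) if (ys==y).any()]; print(w)
for v in (256,258,260): print('held top',v,onz('wrist',320.3,v,324.8,i))
E
```

```text
[[200 202 200 201 200 199 196 194 190 139 134 134 134 134 134 136 134 136
  134 136 151 196 197 195 194 192 195 196 197 198]
 [201 202 201 201 201 198 198 196 191 138 135 136 133 135 134 136 137 135
  135 133 136 194 196 194 193 192 196 196 196 199]
 [201 201 202 202 201 200 197 188 166 137 136 134 135 134 135 135 136 135
  135 134 135 195 197 195 193 193 194 195 196 199]
 [201 202 203 202 201 200 197 179 133 135 135 135 135 134 136 136 136 136
  133 133 135 194 198 193 193 192 193 195 196 199]
 [202 203 203 202 200 200 199 180 132 134 133 134 134 135 135 135 135 135
  134 134 134 193 198 195 194 193 193 195 195 199]
 [202 202 203 202 202 201 199 180 132 136 131 132 129 128 131 131 132 134
  134 134 136 193 197 195 194 194 193 196 195 197]
 [202 203 203 201 202 201 198 180 132 131 132 131 133 134 135 136 136 132
  130 132 136 193 198 195 194 192 194 195 196 198]
 [202 201 201 202 202 201 198 178 129 130 132 134 136 136 135 136 136 134
  132 131 137 193 199 194 193 192 193 195 197 199]
 [200 202 202 201 204 200 198 179 125 125 133 135 135 136 136 136 137 134
  129 129 134 194 196 194 
[... 1648 characters left out ...]
]]
hole [[498.90265008 161.16764689  90.        ]]
[(235, np.int64(314), np.int64(326)), (238, np.int64(311), np.int64(330)), (241, np.int64(307), np.int64(333)), (244, np.int64(307), np.int64(333)), (247, np.int64(307), np.int64(333)), (250, np.int64(306), np.int64(334)), (253, np.int64(306), np.int64(335)), (256, np.int64(306), np.int64(335)), (259, np.int64(306), np.int64(335)), (262, np.int64(306), np.int64(334)), (265, np.int64(307), np.int64(334)), (268, np.int64(310), np.int64(330)), (271, np.int64(313), np.int64(324))]
held top 256 [[496.5633331  158.23019319 324.8       ]]
held top 258 [[496.65494769 157.0251281  324.8       ]]
held top 260 [[496.74716923 155.81211949 324.8       ]]
```

>>> step_arm --series '[1,4,-45,0,0.9,0,0,-45,0,0.9,0,0,-32,0,0.9,0,0,-15,0,0.9,0,0,0,0,0.9,0,0,0,0,0.9]'

```text
clock: 6.32
eef_pos: [499.4, 158.7, 184.8]
eef_rot: [3.14, -0.0, 1.648]
wrist_force: [-0.5, 0.4, -0.8]
finger_gap: 15.6
finger_force: 15.0
```

```bash
python3 - <<'E'
from h import *
s=manip.read_state(); i=info('wrist'); im,d=save('wrist','w3'); np.savez('pics/w3i.npz',**i)
save('top','top3');save('scene','scene3')
print(s['clock'],s['eef_pos'],s['wrist_force'])
cv2.imwrite('pics/w3c.png',cv2.resize(im[150:290,250:390],None,fx=4.2,fy=4.2,interpolation=cv2.INTER_CUBIC))
E
```

```text
6.325 [499.39083154 158.69784898 184.81881651] [-0.45324713  0.41424307 -0.75715798]
```

View pics/w3c.png

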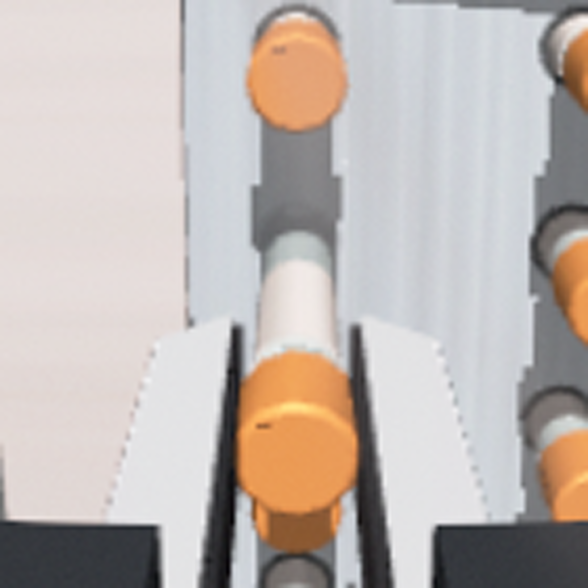

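```bash
python3 - <<'E'
from h import *
i={k:(v if v.ndim else float(v)) for k,v in np.load('pics/w3i.npz').items()}
im=cv2.imread('pics/w3.png'); g=cv2.cvtColor(im,cv2.COLOR_BGR2GRAY)
print(g[186:226:1,306:336])
print('hole',onz('wrist',320.95,201.7,90,i)); print('foot edge z108',onz('wrist',321,205.2,108,i))
for f in('top3',):
    im=cv2.imread(f'pics/{f}.png'); m=orange(im); k,l,st,c=cv2.connectedComponentsWithStats(m)
    for j in range(1,k):
        if st[j,4]>10 and 165<c[j][0]<260 and 180<c[j][1]<250: print(c[j],st[j])
E
```

```text
[[213 212 212 ... 207 205 204]
 [215 213 210 ... 206 206 204]
 [214 211 212 ... 207 206 204]
 ...
 [212 210 212 ... 206 206 204]
 [213 212 211 ... 205 207 204]
 [213 210 210 ... 204 205 208]]
hole [[498.8893129  164.17794683  90.        ]]
foot edge z108 [[498.63172566 166.66227551 108.        ]]
[213.74358974 206.25641026] [211 203   7   7  39]
[231.025 204.925] [228 202   7   7  40]
[196.64285714 207.73809524] [193 205   8   7  42]
[188.72727273 227.27272727] [187 226   5   3  11]
[232.34285714 228.74285714] [229 226   7   7  35]
[214.94594595 230.56756757] [212 228   7   6  37]
```

```bash
python3 - <<'E'
from h import *
i={k:(v if v.ndim else float(v)) for k,v in np.load('pics/w3i.npz').items()}
im=cv2.imread('pics/w3.png'); g=cv2.cvtColor(im,cv2.COLOR_BGR2GRAY)
for v in range(182,222): print(v,' '.join(f'{x:3d}' for x in g[v,307:335]))
E
```

```text
182 211 210 207 206 205 144 126 127 130 130 131 133 133 134 134 137 136 137 137 135 137 134 195 208 212 212 205 204
183 212 209 208 205 207 141 125 127 130 130 129 132 132 133 134 136 138 136 135 134 133 132 195 208 212 211 206 205
184 212 211 207 207 205 141 125 127 128 129 130 130 133 134 134 136 136 134 136 136 135 133 192 208 211 212 207 205
185 213 211 207 206 205 141 126 124 127 130 130 130 133 133 133 135 137 136 135 135 133 132 196 209 212 212 206 205
186 212 212 207 206 203 141 125 125 127 129 131 130 131 132 135 135 136 136 135 133 133 132 194 209 212 212 207 205
187 213 210 208 206 204 140 125 126 127 130 128 129 130 132 132 136 136 137 135 136 133 131 196 208 214 213 206 206
188 211 212 207 205 203 140 124 124 125 129 131 129 130 132 133 135 136 135 135 134 133 131 195 209 220 223 207 206
189 211 212 208 204 206 140 126 123 126 128 129 128 131 131 133 135 136 135 135 132 132 130 194 210 214 217 207 207
190 212 210 209 205 205 140 125 124 126 125 128 128 130 131 132 133 135 134 134 133 132 131 195 209 213 212 205 206
191 211 209 208 205 206 141 125 124 125 127 128 127 129 
[... 2839 characters left out ...]
 207
216 211 210 209 207 203 148 185 206 211 219 224 227 231 234 235 235 236 233 230 224 212 192 138 188 212 212 206 207
217 212 211 210 206 204 166 192 208 212 219 224 228 231 234 235 235 235 234 230 225 212 194 148 189 213 211 208 205
218 212 211 211 206 204 179 197 207 212 219 223 228 230 234 236 235 235 234 231 226 214 196 153 191 212 210 206 207
219 212 212 211 206 196 186 200 207 213 218 224 228 231 235 235 234 235 234 231 225 216 198 158 192 213 211 206 208
220 211 213 209 203 183 187 201 207 212 219 225 229 232 235 235 235 236 234 231 225 216 200 165 195 211 209 207 207
221 211 211 209 203 183 190 201 208 212 220 225 229 233 234 235 235 235 235 231 226 216 202 176 199 213 210 205 206
```

>>> step_arm --series '[0,1,-5,0,0.9,0,0,-6,0,0.9,0,0,-6,0,0.9,0,0,-5,0,0.9,0,0,0,0,0.9]'

```text
clock: 7.1
eef_pos: [498.7, 159.6, 160.9]
eef_rot: [-3.141, 0.0, 1.648]
wrist_force: [1.1, -2.0, -1.8]
finger_gap: 15.6
finger_force: 15.0
```

>>> step_arm --series '[0,-0.5,-7,0,0.9,0,0,-7,0,0.9,0,0,-7,0,0.9,0,0,-6,0,0.9,0,0,-4,0,0.9,0,0,0,0,0.9]'

```text
clock: 7.85
eef_pos: [498.7, 159.2, 130.0]
eef_rot: [-3.141, 0.0, 1.648]
wrist_force: [1.7, -2.8, -3.6]
finger_gap: 15.4
finger_force: 15.0
```

>>> step_arm --series '[0,0,-2.5,0,0.9,0,0,-2,0,0.9,0,0,-1,0,0.9,0,0,-1,0,0.9,0,0,0,0,0.9]'

```text
clock: 8.48
eef_pos: [499.4, 159.5, 125.1]
eef_rot: [3.14, -0.001, 1.648]
wrist_force: [0.3, -1.8, 12.1]
finger_gap: 15.9
finger_force: 15.0
```

>>> step_arm --series '[0,0,1,0,0.9,0,0,0,0,0.6,0,0,0,0,0.6,0,0,0,0,0.6,0,0,20,0,0.6,0,0,40,0,0.6,0,0,50,0,0.6,0,0,60,0,0.3,0,0,60,0,0.3,0,0,60,0,0.3,0,0,0,0,0.3,0,0,0,0,0.3]'

```text
clock: 9.98
eef_pos: [498.7, 159.2, 413.9]
eef_rot: [-3.14, 0.0, 1.648]
wrist_force: [-0.1, -0.4, -0.7]
finger_gap: 65.8
finger_force: 0.0
```

```bash
python3 - <<'E'
from h import *
s=manip.read_state(); i=info('wrist'); im,d=save('wrist','w4'); np.savez('pics/w4i.npz',**i)
it,dt=save('top','top4'); ist,_=save('scene','scene4')
print(s['clock'],s['eef_pos'],s['wrist_force'])
m=cv2.inRange(cv2.cvtColor(im,cv2.COLOR_BGR2HSV),(3,110,60),(22,255,255)); k,l,st,c=cv2.connectedComponentsWithStats(m)
P=pts('wrist',d,i)
for j in range(1,k):
    if 60<st[j,4]<400:print(c[j].round(1),st[j],onz('wrist',*c[j],127,i)[0].round(1),np.percentile(P[l==j][:,2],[20,50,80]).round(1))
a=cv2.resize(im[60:360,120:520],None,fx=2,fy=2,interpolation=cv2.INTER_CUBIC); cv2.imwrite('pics/w4c.png',a)
E
```

```text
9.975 [498.69963057 159.2455043  413.85612107] [-0.1117649  -0.37776474 -0.66989271]
[321.  139.5] [316 134  11  12 100] [495.6 199.6 127. ] [128.4 129.1 129.7]
[359.7 139.8] [354 134  12  12 113] [550.7 203.8 127. ] [127.8 129.1 129.8]
[358.8 166.9] [353 161  12  13 116] [553.3 164.5 127. ] [127.2 128.9 129.5]
[320.7 167.1] [316 162  10  11  93] [498.3 159.6 127. ] [128.  128.8 129.6]
[320.9 193.2] [316 187  11  13 114] [501.6 120.8 127. ] [127.6 128.9 129.9]
[358.4 193.1] [353 187  12  13 113] [556.9 125.2 127. ] [126.2 128.7 129.8]
[320.7 218.6] [316 212  10  14 115] [504.4  81.3 127. ] [122.9 128.6 129.6]
[357.3 218.4] [352 212  11  14 111] [559.6  85.6 127. ] [122.9 128.6 129.4]
```

View pics/w4c.png

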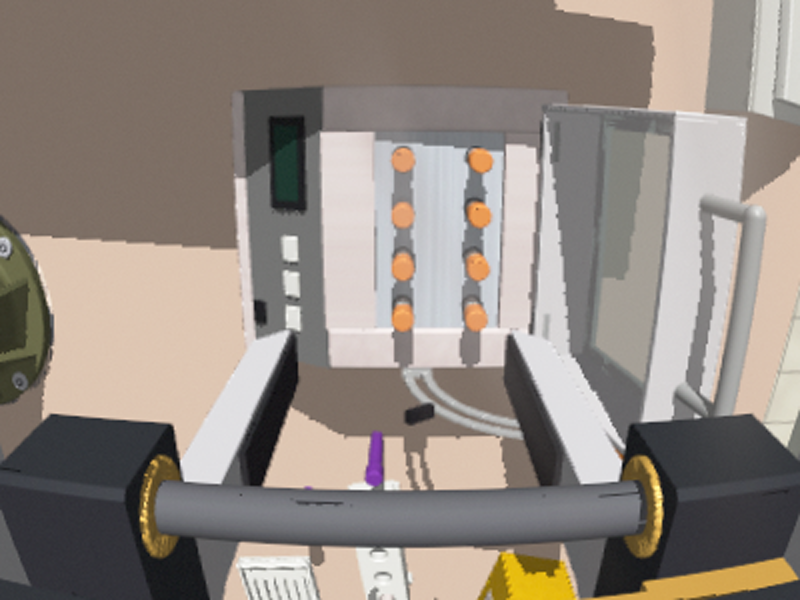

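```bash
python3 - <<'E'
from h import *
iw={k:(v if v.ndim else float(v)) for k,v in np.load('pics/w4i.npz').items()}
im=cv2.imread('pics/w4.png'); d=np.load('pics/w4.npy'); P=pts('wrist',d,iw)
q=P[140:270,460:515].reshape(-1,3); q=q[(q[:,2]>296)&(q[:,2]<316)]; print('wrist bar',len(q),q.min(0),q.max(0)); A=np.polyfit(q[:,1],q[:,0],1); print(A,np.polyval(A,150),np.percentile(q[:,2],[50,95]))
it=cv2.imread('pics/top4.png'); dt=np.load('pics/top4.npy'); T=pts('top',np.load('pics/top0.npy'))
q=T[120:165,130:215].reshape(-1,3); q=q[(q[:,2]>299)&(q[:,2]<316)]; A=np.polyfit(q[:,1],q[:,0],1);print('top bar',A,np.polyval(A,150),np.percentile(q[:,2],[50,95]))
g=cv2.cvtColor(im,cv2.COLOR_BGR2GRAY); sub=g[255:280,312:346]; m=sub<45; yy,xx=np.nonzero(m); uw=(xx.mean()+312,yy.mean()+255); print('tab w',uw,m.sum(),np.median(P[255:280,312:346][m],0))
c,sz,a=cv2.minAreaRect(np.c_[xx,yy].astype(np.float32)); print(sz,a)
g=cv2.cvtColor(cv2.imread('pics/top0.png'),cv2.COLOR_BGR2GRAY); sub=g[214:224,247:255]; yy,xx=np.nonzero(sub<30); ut=(xx.mean()+247,yy.mean()+214); print('tab t',ut)
e1,r1=ray('wrist',*uw,iw); e2,r2=ray('top',*ut); r1,r2=r1[0],r2[0]
s=np.linalg.lstsq(np.c_[r1,-r2],e2-e1,rcond=None)[0]; p=e1+s[0]*r1; p2=e2+s[1]*r2; print('tri',p,p2)
yaw=.078; H=np.array([612.6,146,107]); ex=np.array([np.cos(yaw),np.sin(yaw),0]); ey=np.array([-np.sin(yaw),np.cos(yaw),0])
for x in (p,p2,(p+p2)/2): 
    dd=x-H; a,b,z=dd@ex,dd@ey,dd[2]; print(a,b,z,np.hypot(a,z),np.arctan2(z,-a))
for n,e,r in(('w',e1,r1),('t',e2,r2)):
    for yp in(-118,-112):
        t=(yp-(e-H)@ey)/(r@ey); dd=e+t*r-H; a,z=dd@ex,dd[2]; print(n,yp,a,z,np.hypot(a,z),np.arctan2(z,-a))
E
```

```text
wrist bar 1252 [658.81058372  95.05184025 296.02546141] [678.04831963 212.51763655 311.91649511]
[-7.29089187e-02  6.78256020e+02] 667.3196823354822 [308.28879501 310.32595537]
top bar [-7.53628729e-02  6.79306768e+02] 668.0023370316189 [308.62792019 311.28520467]
tab w (np.float64(328.23880597014926), np.float64(267.089552238806)) 67 [518.47969308  28.94357796 181.83249308]
(6.305926322937012, 13.824529647827148) 75.96376037597656
tab t (np.float64(250.6), np.float64(218.7))
tri [519.35164455  26.12596397 176.45192332] [521.78704357  25.94557398 176.72284654]
-102.3055343543957 -112.24356528922478 69.45192331759267 123.65270725726636 0.5964019786409188
-99.89159622121498 -112.6131753742674 69.72284653842462 121.81792283996211 0.6093724071786617
-101.09856528780534 -112.42837033174608 69.58738492800865 122.73273420066663 0.6028387181212267
w -118 -102.004416625745 58.91566923796586 117.79625245701138 0.5237707499000668
w -112 -102.31827519666261 69.89773151332298 123.91417316000849 0.5993208463120814
t -118 -104.3753665848861 102.32440622066758 146.16600582263152 0.7754760767315626
t -112 -99.3812143614195 66.01185259509725 119.30712657250304 0.5863128652429943
```

>>> step_arm --series '[40,-3,0,0,0.3,45,-2,0,0,0.3,45,-2,0,0,0.3,30,-2,0,0,0.3,11,0,0,0,0.3,0,0,0,0,0.3,0,0,0,0,0.3]'

```text
clock: 11.0
eef_pos: [669.4, 150.3, 414.7]
eef_rot: [-3.141, 0.0, 1.648]
wrist_force: [-0.8, 0.8, -0.3]
finger_gap: 65.7
finger_force: 0.0
```

```bash
python3 - <<'E'
from h import *
s=manip.read_state(); i=info('wrist'); im,d=save('wrist','w5')
print(s['clock'],s['eef_pos'],s['wrist_force'])
P=pts('wrist',d,i); q=P[:, 200:440].reshape(-1,3); q=q[(q[:,2]>298)&(q[:,2]<316)&(q[:,1]>90)&(q[:,1]<215)&(abs(q[:,0]-670)<25)]; A=np.polyfit(q[:,1],q[:,0],1); print(len(q),q.min(0),q.max(0),A,np.polyval(A,150),np.median(q[:,2]))
E
```

```text
11.0 [669.39886527 150.32987031 414.71131877] [-0.81794207  0.82088635 -0.2578283 ]
1660 [659.66187861  91.33114413 298.06980047] [679.87820172 211.95466731 311.75712146] [-7.75352341e-02  6.81677014e+02] 670.0467290514938 308.6924627393113
```

>>> step_arm --series '[0.5,0,-30,0,0.3,0,0,-35,0,0.3,0,0,-25,0,0.3,0,0,-14,0,0.3,0,0,0,0,0.3,0,0,0,0,1,0,0,0,0,1,0,0,0,0,1,0,0,0,0,1,0,0,0,0,1,0,0,0,0,1,0,0,0,0,1]' --squeeze 20

```text
clock: 12.55
eef_pos: [670.4, 150.2, 311.0]
eef_rot: [3.141, -0.0, 1.648]
wrist_force: [1.3, 0.9, 0.7]
finger_gap: 11.3
finger_force: 20.0
```

```bash
python3 - <<'E'
import numpy as np
t=np.linspace(1.78,0.76,18); a=-205*np.cos(t)+15*np.sin(t); z=205*np.sin(t)+15*np.cos(t)
x=np.round(a*np.cos(.077),1);y=np.round(a*np.sin(.077),1);z=np.round(z,1)
for r in zip(t.round(2)[1:],np.diff(x).round(1),np.diff(y).round(1),np.diff(z).round(1)):print(*r)
E
```

```text
1.72 -11.9 -0.9 3.1
1.66 -12.1 -0.9 2.3
1.6 -12.2 -1.0 1.7
1.54 -12.2 -0.9 0.9
1.48 -12.3 -1.0 0.1
1.42 -12.3 -0.9 -0.6
1.36 -12.2 -1.0 -1.3
1.3 -12.2 -0.9 -2.1
1.24 -11.9 -0.9 -2.7
1.18 -11.8 -0.9 -3.5
1.12 -11.6 -0.9 -4.2
1.06 -11.3 -0.9 -4.9
1.0 -10.9 -0.8 -5.6
0.94 -10.7 -0.9 -6.2
0.88 -10.2 -0.8 -6.8
0.82 -9.8 -0.7 -7.5
0.76 -9.3 -0.7 -8.0
```

Do it in two halves, checking force between.

>>> step_arm --series '[-11.9,-0.9,3.1,0,1,-12.1,-0.9,2.3,0,1,-12.2,-1,1.7,0,1,-12.2,-0.9,0.9,0,1,-12.3,-1,0.1,0,1,-12.3,-0.9,-0.6,0,1,0,0,0,0,1]'

```text
clock: 13.42
eef_pos: [597.0, 144.7, 319.0]
eef_rot: [3.141, -0.0, 1.648]
wrist_force: [0.1, 0.8, 2.9]
finger_gap: 11.2
finger_force: 20.0
```

>>> step_arm --series '[-12.2,-1,-1.3,0,1,-12.2,-0.9,-2.1,0,1,-11.9,-0.9,-2.7,0,1,-11.8,-0.9,-3.5,0,1,-11.6,-0.9,-4.2,0,1,-11.3,-0.9,-4.9,0,1,-10.9,-0.8,-5.6,0,1,0,0,0,0,1]'

```text
clock: 14.42
eef_pos: [515.3, 138.5, 294.1]
eef_rot: [-3.141, -0.0, 1.648]
wrist_force: [-0.6, 1.5, -1.0]
finger_gap: 11.4
finger_force: 20.0
```

>>> step_arm --series '[-10.7,-0.9,-6.2,0,1,-10.2,-0.8,-6.8,0,1,-9.8,-0.7,-7.5,0,1,-9.3,-0.7,-8,0,1,0,0,0,0,1,0,0,0,0,1]'

```text
clock: 15.18
eef_pos: [475.8, 135.4, 265.8]
eef_rot: [3.141, -0.0, 1.648]
wrist_force: [0.8, 3.6, -2.3]
finger_gap: 10.9
finger_force: 20.0
```

```bash
python3 - <<'E'
from h import *
s=manip.read_state(); i=info('wrist'); im,d=save('wrist','w6'); np.savez('pics/w6i.npz',**i)
a,_=save('top','top6'); b,_=save('scene','scene6')
print(s['clock'],s['eef_pos'],s['wrist_force'])
c=np.hstack([cv2.resize(a[140:240,210:310],(400,400),interpolation=cv2.INTER_CUBIC),cv2.resize(im[200:330,270:400],(400,400),interpolation=cv2.INTER_CUBIC)])
cv2.imwrite('pics/c6.png',c)
E
```

```text
15.175 [475.7818744  135.36769664 265.75012127] [ 0.80990867  3.62607765 -2.29827778]
```

View pics/c6.png

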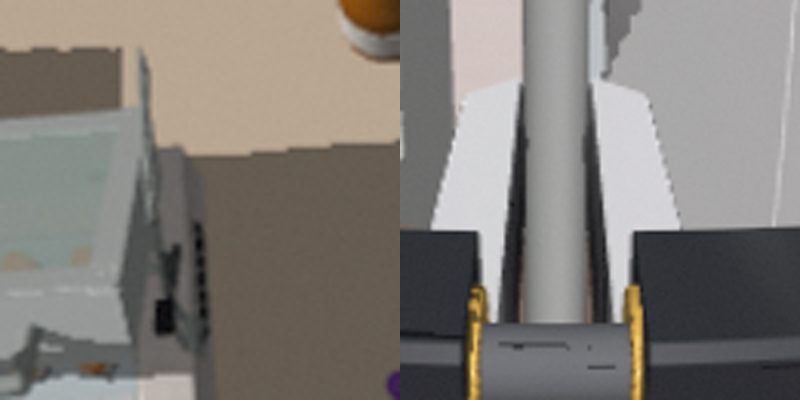

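```bash
cat >> h.py <<'E'
yaw=.077; ex=np.array([np.cos(yaw),np.sin(yaw),0]); ey=np.array([-np.sin(yaw),np.cos(yaw),0]); ez=np.array([0,0,1.])
# hinge from gripped bar centre: (670.4,150.2,305) at 1.78; y of heater centre from the tube columns
C=np.array([500.2,139.,0]); G=np.array([670.4,150.2,305.]); H=C+ex*((G-C)@ex-57.3); H[2]=107
def W(a,b,z): return H+a*ex+b*ey+z*ez
def hf(p): d=np.asarray(p)-H; return np.stack([d@ex,d@ey,d[...,2]],-1)
def proj(n,p,i=None):
    i=i or info(n); f=200/np.tan(np.radians(i['fovy'])/2); c=R.from_euler('xyz',i['orientation']).as_matrix().T@(p-i['eye'])
    if n=='wrist':
        t=np.arctan2(np.hypot(c[0],c[1]),c[2]); k=f*t/np.hypot(c[0],c[1]); return np.array([i['cx']+k*c[0],i['cy']+k*c[1]])
    return np.array([i['cx']+f*c[0]/c[2],i['cy']+f*c[1]/c[2]])
E
python3 - <<'E'
from h import *
print(H)
N=W(-101*np.cos(.761),-118,101*np.sin(.761)); print('nut',N)
for n in('top','scene'):
    p=proj(n,N); u,v=p.round().astype(int); d=np.load(f'pics/{n}6.npy'); im=cv2.imread(f'pics/{n}6.png'); g=im.max(2)
    print(n,p); P=pts(n,d)
    print(P[v,u].round(1))
    for r in range(v-14,v+24): print(r,' '.join(f'{x:3d}' for x in g[r,u-12:u+12]))
P=pts('top',np.load('pics/top6.npy')); g=cv2.imread('pics/top6.png').max(2)
m=np.zeros_like(g,bool); m[198:226,246:256]=g[198:226,246:256]<45
for v,u in np.argwhere(m): print(v,u,g[v,u],hf(P[v,u]).round(1))
E
```

```text
[613.12165417 147.71219238 107.        ]
nut [549.27657185  24.43570488 176.65423959]
top [251.61230567 206.07233691]
[548.6  22.7 182.2]
192 147 149 128  88  80  80 103 115  85  86 105 107 107 105 105 103  94  83  84  84  88  93 101 103
193 149 145 123  80  81  79  98 113  86  85 102 104 107 104 103 101  89  80  84  88  88  93 100 103
194 148 142 115  79  79  82  91 103  86  76  96 105 106 105 105 101  92  79  79  82  87  93 100 103
195 149 140 111  79  79  82  91  91  65  70  91 104 105 106 106 104  93  75  63  64  79  90 102 103
196 148 134  98  80  80  79  81  76  68  73  92 103 104 102 106 102  93  77  52  31  64  93 102 102
197 146 130  93  79  80  78  79  80  77  77  92 104 104 105 104 105  95  76  54  28  54  93 103 102
198 149 129  88  79  80  77  79  79  78  75  88 103 105 105 105 103  95  78  63  42  52  84 101 101
199 145 123  79  79  79  81  78  81  78  73  85 103 106 105 107 103  95  81  67  36  45  81 102 102
200 142 114  80  81  81  82  81  80  78  71  80  97 103  95  95  98  95  84  63  15  32  76  99 102
201 139 112  80  81  80  79  79  81  77  74  79  93  93  58  5
[... 8130 characters left out ...]
 [-101.5 -111.8   75.1]
219 250 22 [-101.3 -113.5   72.3]
219 251 17 [-101.7 -115.8   73.6]
219 252 17 [-102.  -118.1   74.4]
219 253 42 [-102.1 -120.2   74.4]
220 249 21 [-103.9 -112.    76.6]
220 250 14 [-104. -114.   76.]
220 251 18 [-104.5 -116.5   78.4]
220 252 20 [-104.4 -118.3   76.5]
220 253 41 [-104.3 -120.1   74.5]
221 249 19 [-106.1 -112.    77.6]
221 250 16 [-106.5 -114.3   78.6]
221 251 17 [-106.6 -116.4   78.2]
221 252 17 [-106.9 -118.7   79.3]
221 253 32 [-106.7 -120.4   76.7]
222 249 20 [-108.6 -112.4   80.2]
222 250 18 [-108.7 -114.4   79.5]
222 251 14 [-108.7 -116.3   78.4]
222 252 13 [-109.  -118.6   79.4]
222 253 39 [-109.1 -120.6   78.8]
223 250 44 [-110.5 -113.8   77. ]
```

>>> step_arm --series '[-6,-0.4,-5.4,0,1,-5.5,-0.4,-5.7,0,1,-5.1,-0.4,-5.7,0,1,-4.6,-0.4,-5.7,0,1,0,0,0,0,1,0,0,0,0,1]'

```text
clock: 16.08
eef_pos: [454.1, 133.7, 243.4]
eef_rot: [-3.141, -0.0, 1.648]
wrist_force: [-3.9, 4.9, 0.4]
finger_gap: 11.1
finger_force: 20.0
```

```bash
python3 - <<'E'
from h import *
D=[];I=[];E=[]
for k in range(6):
    s=manip.read_state(); E.append(s['eef_pos']); im,d=manip.camera('top'); I.append(im.astype(float)); D.append(d)
print(s['clock'],np.mean(E,0),s['wrist_force'],s['finger_force'])
im=np.mean(I,0); d=np.mean(D,0); g=im.max(2); P=pts('top',d)
from scipy.optimize import least_squares
t=hf(np.mean(E,0)); f=lambda th:np.array([-205*np.cos(th)+15*np.sin(th)-t[0], 205*np.sin(th)+15*np.cos(th)-(t[2]-6)])
r=least_squares(lambda q:f(q[0]),[.6]); print('theta',r.x,r.fun)
for v in range(200,232): print(v,' '.join(f'{x:3.0f}' for x in g[v,242:262]))
for v in range(206,226):
  for u in range(247,258):
    if g[v,u]<45: print(v,u,round(g[v,u]),hf(P[v,u]).round(1))
cv2.imwrite('pics/c7.png',cv2.resize(im[185:235,225:275].astype(np.uint8),(500,500),interpolation=cv2.INTER_CUBIC))
E
```

```text
16.325 [454.09796357 133.6723539  243.39322545] [-2.7675716   4.01163462  0.19876613] 19.998890161514282
theta [0.61188096] [ 0.44196905 -0.36101521]
200 158 137  91  79  79  92 101  83  80  96 104 105 105 104  95  83  66  15  34  73
201 158 138  92  79  79  88  99  90  79  92 104 104 105 104  97  84  66  16  34  73
202 157 136  87  79  78  79  84  85  75  91 106 106 106 106  98  85  67  30  44  75
203 158 133  79  79  79  78  79  70  63  88 107 106 107 106  97  84  70  46  53  78
204 156 129  80  79  79  79  80  71  63  85 103 106 103 102  98  84  70  38  30  69
205 150 119  79  79  79  78  80  78  72  80  96 101  84  81  94  87  65  28  24  65
206 150 120  78  79  79  79  82  80  73  79  91  87  46  48  76  89  69  40  34  66
207 148 114  78  78  79  79  84  85  73  76  87  83  44  41  70  90  74  56  41  69
208 130  98  79  80  79  79  89  91  73  68  66  60  37  41  72  89  74  49  22  62
209  90  82  79  79  79  81  92  96  77  62  42  36  34  42  74  91  70  39  18  58
210 108  86  79  78  79  79  88  91  76  59  44  38  36  49  80  91  69  38  19  60
211 138  90  78  80  79  8
[... 3281 characters left out ...]
101.4 -113.6   73.2]
219 251 16 [-101.9 -116.1   75.1]
219 252 16 [-101.8 -117.9   73.2]
219 253 40 [-102.2 -120.3   74.7]
220 249 15 [-103.8 -111.9   76. ]
220 250 17 [-103.9 -113.9   75.5]
220 251 17 [-104.2 -116.2   76.7]
220 252 13 [-104.4 -118.3   76.2]
220 253 41 [-104.6 -120.6   77.1]
221 249 18 [-106.  -111.9   76.6]
221 250 16 [-106.3 -114.1   77.4]
221 251 16 [-106.7 -116.5   78.8]
221 252 17 [-106.7 -118.4   77.8]
221 253 30 [-106.7 -120.3   76.3]
222 249 17 [-108.5 -112.2   79. ]
222 250 17 [-108.7 -114.4   79.5]
222 251 15 [-108.6 -116.2   77.7]
222 252 16 [-109.  -118.5   78.7]
222 253 35 [-109.1 -120.5   78.3]
223 249 44 [-110.3 -111.7   76.8]
223 250 42 [-110.5 -113.8   76.9]
```

View pics/c7.png

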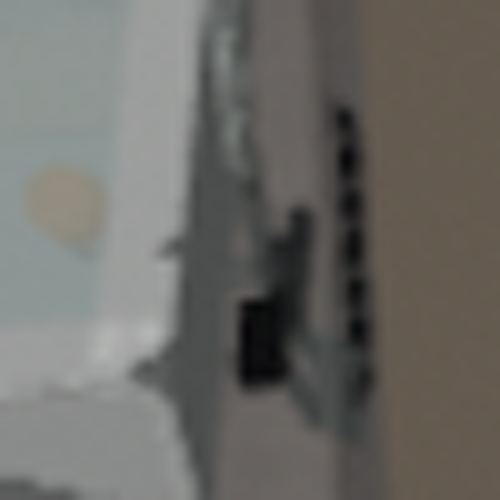

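```bash
python3 - <<'E'
from h import *
s=manip.read_state(); print(s['clock'],s['eef_pos'],s['wrist_force'],s['finger_force']); print(manip.sign_off())
E
```

```text
16.375 [454.11319451 133.66940386 243.39686962] [-4.38517028  3.59509807  1.99015894] 19.99885082244873
the job is handed in; nothing more can be done
None
```

The slim tube is fully home in the heater's free hole and released, and the thick one was left standing in the rack. The arm is holding the hood at about 0.61 rad, with the wing nut in line with the index tab to within about 0.01 rad as measured from the top camera; the job is handed in at 16.4 s.

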